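# Seat three connector housings and hold the sprung cage arm on its stop

## Task

The three white connector housings lie mixed up on the table: set each one flat and fully down in the pocket of the lock-seating fixture that fits its length, while the sprung cage arm stands raised. Then take the arm's grip bar, swing it forward and down against its return spring until the arm rests on its stop so that the pads press the housings' locks, and finish still holding the bar there - do not let go. Leave the cutters, tweezers and steel die block where they lie.

Things in the scene. Friction and masses are not known exactly. Their poses are not given: they have to be found in the camera images.
- fixture: Connector lock-seating fixture, fixed: aluminium base 130 (x) x 146 (y) mm, top 12 mm high. Origin: centre of its underside; z up, front (-x) faces toward the robot and its left. Grey nest block 56 x 132 mm centred at x -20 mm, top 26 mm high, three pockets in a row along y. Sprung cage arm on two grey lugs at x +45 mm; stop screws (46 mm high) at x -56, y +/-58 mm.
- housing_3way: White nylon connector housing, 3-way, the shortest: 22 mm long (its y) x 24 mm wide (its x), shell 14 mm high, 16 mm with the lock ridge on top; 12 g. Origin: centre of its underside; z up. Lies flat and loose on the table; known by its length and width. Grasp across the width from above.
- housing_4way: White nylon connector housing, 4-way, the middle one: 28 mm long (its y) x 20 mm wide (its x), shell 12 mm high, 14 mm with the lock ridge on top; 12 g. Origin: centre of its underside; z up. Lies flat and loose on the table; known by its length and width. Grasp across the width from above.
- housing_6way: White nylon connector housing, 6-way, the longest: 40 mm long (its y) x 18 mm wide (its x), shell 11 mm high, 13 mm with the lock ridge on top; 12 g. Origin: centre of its underside; z up. Lies flat and loose on the table; known by its length and width. Grasp across the width from above.
- nest_3way (a point): Centre of the floor of the 3-way housing's pocket, fixture frame x -20, y 46 mm; floor 20 mm above the table, 6 mm below the block's top. Pocket 26 mm along fixture x, 28 mm along y (2 mm play a side, square edges): the housing's length lies along fixture x, either way round; its upper 8 mm stand clear for the fingers. Axes as the fixture's.
- nest_4way (a point): Centre of the floor of the 4-way housing's pocket, fixture frame x -20, y -46 mm; floor 20 mm above the table, 6 mm below the block's top. Pocket 32 mm along fixture x, 24 mm along y (2 mm play a side, square edges): the housing's length lies along fixture x, either way round; its upper 6 mm stand clear for the fingers. Axes as the fixture's.
- nest_6way (a point): Centre of the floor of the 6-way housing's pocket, fixture frame x -20, y 0 mm; floor 20 mm above the table, 6 mm below the block's top. Pocket 44 mm along fixture x, 22 mm along y (2 mm play a side, square edges): the housing's length lies along fixture x, either way round; its upper 5 mm stand clear for the fingers. Axes as the fixture's.
- cage_pivot (a point): Centre of the cage arm's pivot axis, 54 mm above the table at fixture x +45 mm; axes as the fixture's; the pivot axis is y. The arm: two steel side plates 116 mm apart, joined by a cross beam with three spring-loaded pads and at the free end by the grip bar.
- cage_arm (a joint): Cage arm angle, rad. 0: raised, at rest, 0.087 rad past upright; grows as the bar swings forward (fixture -x) and down; 1.658: level, on the stop screws. A return spring drives it back to 0: about 0.3 N m at 0, 1.1 N m at the stop, where about 10 N on the bar holds it. Let go, it flies up. A housing standing proud of its pocket keeps it off its stop.
- grip_bar: Round bar along fixture y at the arm's free end; its middle is a free-turning ribbed black rubber sleeve, 14 mm thick, 70 mm long. Origin: bar centre; y along the bar. At joint q it lies at x = -120 mm*cos(1.658-q), z = 120 mm*sin(1.658-q) from point cage_pivot (fixture axes): raised 174, at the stop 54 mm above the table. Clear for 40 mm round; pinch it across from above.
- terminal_press: Bench terminal press behind the middle of the table, not used. Its head and clear guard overhang from x 0.56 m on, between y -0.28 and 0.13 m, 0.22 m and more above the table: carry parts past in front of it, near the robot. Origin: on the table under its left edge. (At the start the arm stands beside another machine: draw the hand back toward the base first.)
- flush_cutters: Flush cutters with yellow grips, 112 x 43 x 10 mm, loose, lying on the table; to be left alone. Origin: centre of its underside.
- tweezers: Steel tweezers 125 x 12 x 9 mm, loose, lying on the table; to be left alone. Origin: centre of its underside.
- die_block: Steel crimp anvil block 24 x 32 x 18 mm with two holes, loose, lying on the table; to be left alone. Origin: centre of its underside.

How it is judged:
By the outcome, as a careful person would: the job done as asked, in the order asked, and still so for the second after the job is handed in, while the arm keeps its last pose, push and grip.
It also fails if it takes over 72 s, if anything falls off the work surface, if the arm or the gripper's body presses on something with over 40 N, if the wrist force passes 120 N, or if a joint passes its speed limit or range.

## Robot

A 7-joint arm with a two-finger parallel gripper is mounted at the origin on a cart in front of the work surface, level with it; the furniture and walls round the work are solid. World frame = base frame: x ahead of the robot, y to its left, z up, the work surface at z = 0. Lengths are in m, angles in rad, forces in N, time in s.
With the tool pointing down it reaches from about 0.425 to 0.95 m from the base axis. Payload 4.7 kg.
Tool frame: the origin (TCP) lies on the centre line of the jaws, within the pads' length; the fingertips stand 14 mm ahead of it and the grasp point (between the pads) lies 5 mm behind it (env.tips_ahead is the distance from the TCP to the fingertips, in m); z points along the fingers, y is the line along which they close (so a half turn about z gives the same grasp; the last joint's range is limited). The gripper opens to 85 mm and grips with 20 to 120 N. Pads are 22 mm wide; open, the fingers measure 114 mm over their backs; the gripper's body (76 mm by 85 mm) begins 54 mm behind the grasp point. The pads swing forward as they close: fully open they stand 13 mm farther back than shut.
Start: joints at [1.079, 0.469, -0.049, 1.532, 0.024, 1.141, -0.082], TCP at [0.301, -0.604, 0.245] pointing down, gripper open.
Joint ranges: [-2.59, 2.59], [-0.33, 1.99], [-1.39, 1.29], [0.1, 2.45], [-1.04, 4.18], [0.21, 1.99], [-2.66, 2.66]. Speed limits (rad/s): [2.57, 2.57, 3.14, 3.14, 3.14, 3.14, 3.14].

## Interface

Orientations are given as [roll, pitch, yaw] about the fixed x, y, z axes, in that order (R = Rz(yaw) Ry(pitch) Rx(roll)).
In Python, from workcell import env gives the robot as it stands. The module is installed in compiled form; this text tells all that it offers.
- The arm moves only by the shell command python3 -m creep 'ROWS'. ROWS is text: rows parted by semicolons, each of 7 numbers parted by spaces: the shift along the tool's x, y, z in m, then the turn, a rotation vector about the tool's x, y, z in rad, then the gripper's target within -1 to 1 (shut at 1, half-way at 0, fully open at -1). A call has 1 to 5 rows; each row shifts and turns the commanded pose from where the row before left it, along the tool's axes as they then stand; what a row does not reach is not made up. A row lasts 1/12 s, in which the tool goes at most 41.7 mm and 7.16 degrees, less where a joint would pass 70% of its speed; a pose out of reach is approached as far as the arm can. A call is refused whole if a number of a shift passes 0.0417 or a number of a turn 0.125, either way. A call with a gripper value outside its range is refused whole. The fingers move at their own pace and stop on an object; the grip force is fixed at half the most. Time passes only in rows, so rows that do not move let the fingers close. It gives the time, the measured TCP pose, the force, the opening and the grip force at its end, in the units of the state.
- env.state(): the state, without advancing time (a new reading comes with each control period).
- env.snapshot(name): name is "scene" or "top"; returns the picture (384x512x3 uint8, red, green, blue); there is no depth.
- env.camera_model(name): a dict with "vertical_fov" (degrees; the focal length in pixels is half the picture's height over the tangent of half this angle, whatever the lens; pixels are square), "cx", "cy" (the principal point, pixels), "R" (3x3) and "t" (3): a world point X has camera coordinates R X + t. Camera axes: x right, y down, z forward; pixel columns grow to the right and rows downward; lengths in m; the calibration is good to about 2 mm. A picture is of the moment at which its call begins. camera_model takes no time and is no camera call.
- env.hand_in(): hands the job in; it is judged then, once.
Trained networks look in the newest picture that a camera, given by its name, has taken for a name from the list of things; names that differ only in an ending like _2 or _b are one class to them, and where a whole thing is asked for, a point or a joint stands for the part that bears it (a point fixed in the world has none). Each returns a list of dicts, best first, with "conf" (0 to 1); they miss things now and then, are a little off and sometimes report something else, mostly with a low value. They report only what shows in the picture. A call takes as long as a camera call.
- env.boxes_of(camera, name): "location" ([x, y, z] in m, in world coordinates, good to about 4 mm: the middle of the surface that is visible of it).
- env.regions_of(camera, name): "mask" (384x512 bool, what is visible of it).
The state is a dict: "t": time; "qpos": joint angles; "dq": joint speeds; "joint_efforts": joint torques, N m; "eef_pos": TCP position; "orientation": TCP orientation; "wrist_force": force on the tool from outside, world axes, zero at the start; "moment": the same for the moment, N m; "width": finger opening in m; "grip_force": force on a finger pad.
Only numpy, scipy, OpenCV 4.12 (cv2) and the standard library are available. Lean on these libraries where they do the work, as an engineer would, in place of code of your own. Each camera call takes 0.05 s, during which the arm holds its last target. There are 200 camera calls.

## Working session

There is one attempt and no reset: what is moved stays moved. The work goes in short steps, Python scripts to look and compute and a shell command to move; the robot and the scene stay as the last step left them, time stands still between calls to the robot, and variables do not carry over. Pictures are saved under pics/ and viewed, at most 10 in all, crops included, and the job is handed in when it is done.

```bash
mkdir -p pics; python3 - <<'E'
from workcell import env
import cv2,numpy as np
s=env.state();print({k:np.round(v,3).tolist() for k,v in s.items()})
for c in("scene","top"):
    im=env.snapshot(c);cv2.imwrite(f"pics/{c}0.png",im[...,::-1])
    m=env.camera_model(c);print(c,m['vertical_fov'],m['cx'],m['cy'],np.round(m['R'],3).tolist(),np.round(m['t'],3).tolist())
    for n in("fixture","housing_3way","housing_4way","housing_6way","grip_bar","cage_arm","flush_cutters","tweezers","die_block"):
        print(n,[(np.round(d['location'],3).tolist(),round(d['conf'],2)) for d in env.boxes_of(c,n)][:3])
E
```

```text
{'t': 0.0, 'qpos': [1.079, 0.469, -0.049, 1.534, 0.024, 1.141, -0.082], 'dq': [-0.0, 0.001, -0.0, -0.001, -0.0, 0.001, -0.001], 'joint_efforts': [0.0, -51.031, -0.046, -23.771, 0.011, 0.008, -0.0], 'eef_pos': [0.301, -0.603, 0.244], 'orientation': [-3.14, 0.0, 0.463], 'wrist_force': [0.449, 0.37, 0.569], 'moment': [0.002, -0.007, -0.007], 'grip_force': 0.0, 'width': 0.086}
scene 48.605250367448384 250.32405528643673 191.73894336404453 [[-0.85, -0.526, -0.018], [-0.397, 0.663, -0.635], [0.346, -0.532, -0.773]] [0.436, 0.397, 1.047]
fixture [([0.485, -0.385, 0.031], 0.96)]
housing_3way []
housing_4way [([0.431, -0.112, 0.012], 0.43), ([0.453, 0.214, 0.017], 0.16)]
housing_6way [([0.467, 0.024, 0.007], 0.64)]
grip_bar []
cage_arm [([0.488, -0.404, 0.123], 0.82), ([0.464, 0.024, 0.006], 0.53)]
flush_cutters []
tweezers [([0.47, 0.129, 0.005], 0.69)]
die_block [([0.485, -0.384, 0.031], 0.66), ([0.455, -0.039, 0.015], 0.43)]
top 46.397436885993294 248.25408737237544 181.53345251772862 [[0.015, -1.0, 0.017], [-0.989, -0.017, -0.144], [0.144, -0.015, -0.989]] [-0.149, 0.605, 1.193]
fixture []
housing_3way [([0.459, 0.21, 0.016], 0.55), ([0.489, -0.367, 0.026], 0.28)]
housing_4way []
housing_6way [([0.467, 0.016, 0.01], 0.63)]
grip_bar [([0.663, -0.112, 0.591], 0.68), ([0.467, 0.016, 0.013], 0.64), ([0.49, -0.404, 0.179], 0.53)]
cage_arm [([0.493, -0.405, 0.127], 0.78)]
flush_cutters [([0.577, 0.189, 0.006], 0.69)]
tweezers [([0.476, 0.123, 0.007], 0.46)]
die_block [([0.453, -0.047, 0.018], 0.66), ([0.488, -0.402, 0.178], 0.34)]
```

View pics/top0.png

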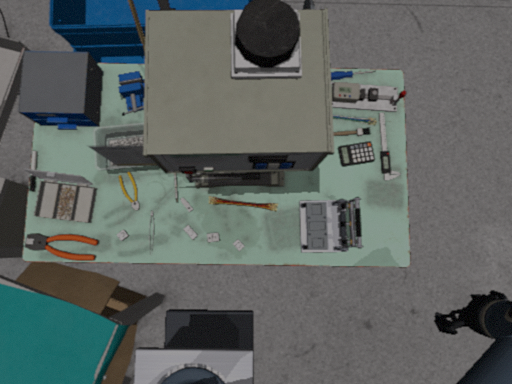

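View pics/scene0.png

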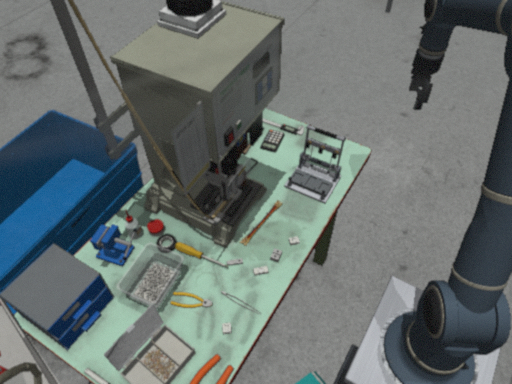

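```bash
python3 - <<'E'
import cv2,numpy as np
t=cv2.imread("pics/top0.png");s=cv2.imread("pics/scene0.png")
a=cv2.resize(t[190:255,110:260],(800,347),interpolation=cv2.INTER_CUBIC)
b=cv2.resize(t[190:255,295:370],None,fx=3.8,fy=3.8,interpolation=cv2.INTER_CUBIC)
c=cv2.resize(s[225:345,190:310],(250,250),interpolation=cv2.INTER_CUBIC)
d=cv2.resize(s[120:205,275:355],None,fx=2.9,fy=2.9,interpolation=cv2.INTER_CUBIC)
o=np.zeros((600,800,3),np.uint8);o[:347]=a
x=0
for i in(b,c,d):
    h=min(i.shape[0],250);w=min(i.shape[1],800-x);o[348:348+h,x:x+w]=i[:h,:w];x+=w
cv2.imwrite("pics/crop1.png",o)
E
```

```text
(no output)
```

View pics/crop1.png

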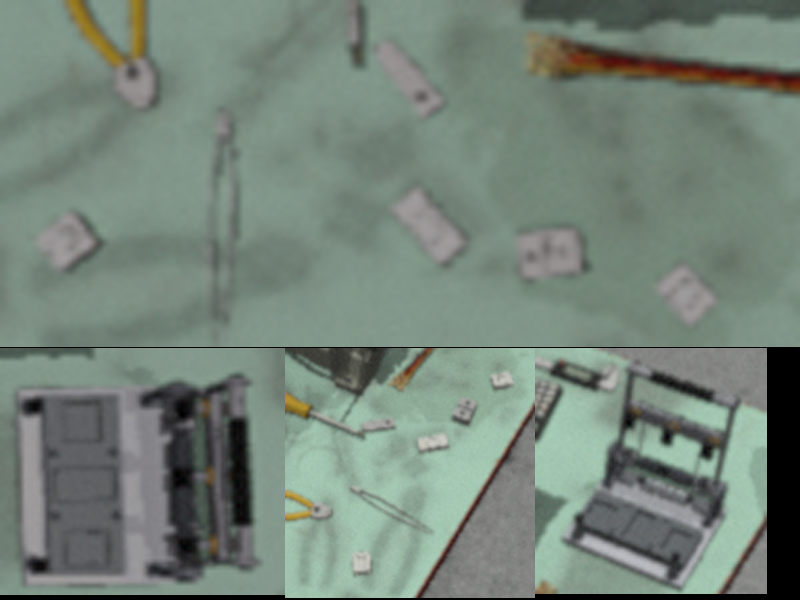

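```bash
cat > fit.py <<'E'
from workcell import env
import cv2,numpy as np
from scipy.optimize import minimize
U=6
CM={c:env.camera_model(c) for c in("scene","top")}
def proj(c,P):
    m=CM[c];q=np.asarray(P)@np.array(m['R']).T+np.array(m['t']);f=192/np.tan(np.radians(m['vertical_fov']/2))
    return q[:,:2]/q[:,2:]*f+[m['cx'],m['cy']]
def box(x0,x1,y0,y1,z0,z1): return np.array([[a,b,c] for a in(x0,x1) for b in(y0,y1) for c in(z0,z1)],float)/1000
def place(P,p):
    c,s=np.cos(p[2]),np.sin(p[2]);return P@np.array([[c,-s,0],[s,c,0],[0,0,1]]).T+[p[0],p[1],0]
def cost(p,models,wins,ims,clip=None):
    """piecewise-constant region fit: within-class variance"""
    tot=0
    for c,(u0,v0,u1,v1) in wins.items():
        im=cv2.resize(ims[c][v0:v1,u0:u1],None,fx=U,fy=U,interpolation=cv2.INTER_CUBIC).astype(float)
        lab=np.zeros(im.shape[:2],np.uint8)
        for i,P in enumerate(models):
            q=(proj(c,place(P,p))-[u0,v0]+.5)*U-.5
            cv2.fillConvexPoly(lab,np.round(cv2.convexHull(q.astype(np.float32))*16).astype(np.int32),i+1,shift=4)
        if clip is not None:
            q=(proj(c,place(clip,p))-[u0,v0]+.5)*U-.5
            k=np.zeros_like(lab);cv2.fillConvexPoly(k,np.round(cv2.convexHull(q.astype(np.float32))*16).astype(np.int32),1,shift=4)
        else: k=np.ones_like(lab)
        s=0;n=0
        for i in range(len(models)+1):
            w=im[(lab==i)&(k>0)]
            if len(w)>5: s+=((w-w.mean(0))**2).sum();n+=len(w)
        tot+=s/max(n,1)
    return tot/len(wins)
def fit(p0,models,wins,ims,clip=None,dx=.006,da=.15):
    best=None
    for a in (-da,0,da):
        x0=np.array(p0)+[0,0,a]
        S=np.vstack([x0,x0+[dx,0,0],x0+[0,dx,0],x0+[0,0,da]])
        r=minimize(cost,x0,args=(models,wins,ims,clip),method='Nelder-Mead',options=dict(initial_simplex=S,xatol=1e-4,fatol=1e-2))
        if best is None or r.fun<best.fun: best=r
    return best
DIM={'3':(24,22,14),'4':(20,28,12),'6':(18,40,11)}
def hmodel(k): w,l,h=DIM[k];return box(-w/2,w/2,-l/2,l/2,0,h)
FIX=[box(-65,65,-73,73,0,12),box(-48,8,-66,66,12,26)]
FCLIP=box(-90,9,-95,95,5,6)
def win(c,xyz,r):
    u,v=proj(c,[xyz])[0];return (int(u-r),int(v-r),int(u+r),int(v+r))
E
python3 - <<'E'
from fit import *
print(CM['top'].keys())
ims={c:cv2.imread(f"pics/{c}0.png") for c in CM}
for cs in(['top'],['scene'],['top','scene']):
    r=fit([.485,-.385,-1.57],FIX,{c:win(c,[.485,-.36,.01],38 if c=='top' else 45) for c in cs},ims,FCLIP)
    print('fix',cs,np.round(r.x,4),round(r.fun,1))
for nm,xy in dict(A=(.459,.212),B=(.467,.02),C=(.432,-.112),D=(.454,-.043)).items():
  for cs in(['top'],['scene'],['top','scene']):
    o=[]
    for k in '346':
        r=min((fit([*xy,a],[hmodel(k)],{c:win(c,[*xy,.007],13) for c in cs},ims,da=.4) for a in(0,.8,1.57,2.3)),key=lambda r:r.fun)
        o.append((k,np.round(r.x,4).tolist(),round(r.fun,1)))
    print(nm,cs,o)
E
```

```text
dict_keys(['vertical_fov', 'cx', 'cy', 'R', 't'])
fix ['top'] [ 0.4908 -0.35   -1.5405] 866.3
fix ['scene'] [ 0.4912 -0.3806 -1.5264] 2532.5
fix ['top', 'scene'] [ 0.4911 -0.3804 -1.5267] 2271.5
A ['top'] [('3', [0.4587, 0.2142, 0.6962], np.float64(292.6)), ('4', [0.4605, 0.2151, 2.2386], np.float64(290.3)), ('6', [0.464, 0.2198, -0.7646], np.float64(300.2))]
A ['scene'] [('3', [0.4615, 0.2028, 2.2299], np.float64(482.0)), ('4', [0.4623, 0.201, 0.6698], np.float64(475.8)), ('6', [0.4657, 0.1963, 0.6503], np.float64(462.5))]
A ['top', 'scene'] [('3', [0.4615, 0.2032, 2.1762], np.float64(422.2)), ('4', [0.4625, 0.2016, 0.6699], np.float64(419.4)), ('6', [0.4662, 0.1969, 0.6498], np.float64(408.6))]
B ['top'] [('3', [0.4613, 0.0212, 0.7978], np.float64(254.9)), ('4', [0.4649, 0.0229, 2.4513], np.float64(239.9)), ('6', [0.4675, 0.0235, 2.2831], np.float64(215.3))]
B ['scene'] [('3', [0.47, 0.0144, 1.3932], np.float64(795.1)), ('4', [0.4715, 0.0132, 2.3875], np.float64(773.2)), ('6', [0.4703, 0.0135, -0.8513], np.float64(727.9))]
B ['top', 'scene'] [('3', [0.4652, 0.0199, 1.3712], np.floa
[... 453 characters left out ...]
3))]
C ['top', 'scene'] [('3', [0.4337, -0.114, 0.7725], np.float64(298.9)), ('4', [0.4338, -0.1141, -0.835], np.float64(294.6)), ('6', [0.4303, -0.1184, 2.3719], np.float64(315.1))]
D ['top'] [('3', [0.4541, -0.0422, 1.7449], np.float64(200.4)), ('4', [0.4543, -0.0415, 3.2977], np.float64(191.2)), ('6', [0.4547, -0.0367, 0.012], np.float64(209.8))]
D ['scene'] [('3', [0.4516, -0.0386, 0.1147], np.float64(541.0)), ('4', [0.4508, -0.0406, 3.0822], np.float64(541.0)), ('6', [0.4507, -0.0443, 3.0756], np.float64(580.3))]
D ['top', 'scene'] [('3', [0.4519, -0.0391, 1.6041], np.float64(380.3)), ('4', [0.4512, -0.041, 3.0977], np.float64(379.3)), ('6', [0.4507, -0.044, 3.0888], np.float64(410.3))]
```

```bash
cat > ov.py <<'E'
from fit import *
def overlay(im,c,items,u0,v0,u1,v1,s):
    a=cv2.resize(im[v0:v1,u0:u1],None,fx=s,fy=s,interpolation=cv2.INTER_CUBIC)
    for P,p,col in items:
        q=((proj(c,place(P,p))-[u0,v0]+.5)*s-.5).astype(np.float32)
        cv2.polylines(a,[cv2.convexHull(q[1::2]).astype(np.int32)],True,col,1)
    return a
E
python3 - <<'E'
from ov import *
ims={c:cv2.imread(f"pics/{c}0.png") for c in CM}
it=[(hmodel('3'),(.4587,.2142,.6962),(0,0,255)),(hmodel('6'),(.4675,.0235,2.283),(0,0,255)),(hmodel('4'),(.4337,-.1137,-.8331),(0,0,255))]
f=[(P,(.4911,-.382,-1.527),(0,0,255)) for P in FIX]
o=np.zeros((600,800,3),np.uint8)
a=overlay(ims['top'],'top',it,110,215,260,255,5);o[:200,:750]=a
b=overlay(ims['scene'],'scene',it,215,230,305,340,3.5);o[205:205+b.shape[0],:b.shape[1]]=b[:395]
d=overlay(ims['top'],'top',f,295,190,370,255,3.2);o[205:205+d.shape[0],320:320+d.shape[1]]=d
e=overlay(ims['scene'],'scene',f,280,120,350,205,3.2);o[205:205+e.shape[0],570:570+e.shape[1]]=e
cv2.imwrite("pics/ov1.png",o)
E
```

```text
Traceback (most recent call last):
  File "ov.py", line 6, in overlay
    cv2.polylines(a,[cv2.convexHull(q[1::2]).astype(np.int32)],True,col,1)
                     ~~~~~~~~~~~~~~^^^^^^^^^
cv2.error: OpenCV(4.12.0) /io/opencv/modules/imgproc/src/convhull.cpp:143: error: (-215:Assertion failed) total >= 0 && (depth == CV_32F || depth == CV_32S) in function 'convexHull'
```

```bash
sed -i 's/q\[1::2\]/np.ascontiguousarray(q[1::2])/' ov.py
cat > o1.py <<'E'
from ov import *
ims={c:cv2.imread(f"pics/{c}0.png") for c in CM}
it=[(hmodel('3'),(.4587,.2142,.6962),(0,0,255)),(hmodel('6'),(.4675,.0235,2.283),(0,0,255)),(hmodel('4'),(.4337,-.1137,-.8331),(0,0,255))]
f=[(P,(.4911,-.382,-1.527),(0,0,255)) for P in FIX]
o=np.zeros((600,800,3),np.uint8)
a=overlay(ims['top'],'top',it,110,215,260,255,5);o[:200,:750]=a
b=overlay(ims['scene'],'scene',it,215,230,305,340,3.5);o[205:205+b.shape[0],:b.shape[1]]=b[:395]
d=overlay(ims['top'],'top',f,295,190,370,255,3.2);o[205:205+d.shape[0],320:320+d.shape[1]]=d
e=overlay(ims['scene'],'scene',f,280,120,350,205,3.2);o[205:205+e.shape[0],570:570+e.shape[1]]=e
cv2.imwrite("pics/ov1.png",o)
E
python3 o1.py
```

```text
(no output)
```

View pics/ov1.png

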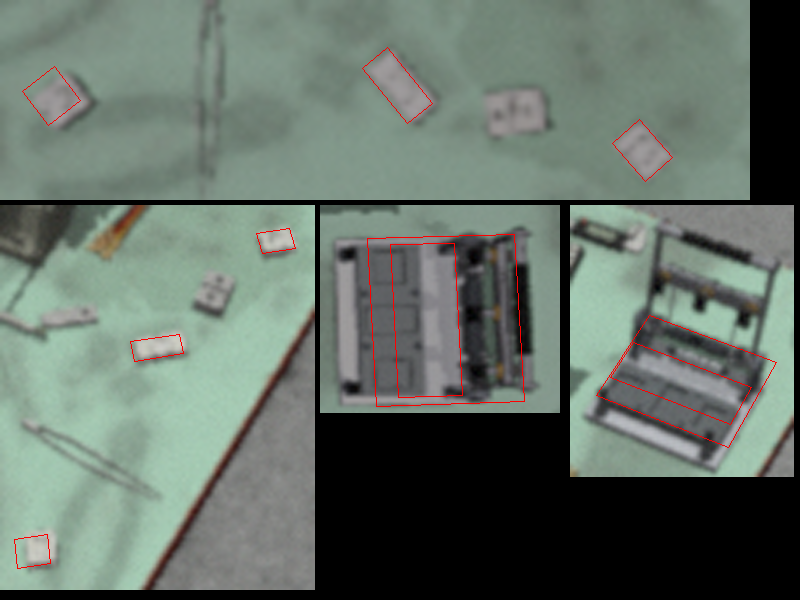

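```bash
cat > m2.py <<'E'
from ov import *
ims={c:cv2.imread(f"pics/{c}0.png") for c in CM}
rg={c:np.dstack([i[...,2].astype(np.int16)-i[...,1]]*3).astype(np.float32) for c,i in ims.items()}
fx={c:np.dstack([3*rg[c][...,0],ims[c][...,2],ims[c][...,1]]).astype(np.float32) for c in ims}
for cs in(['top'],['scene'],['top','scene']):
    r=fit([.491,-.35,-1.54],FIX,{c:win(c,[.485,-.32,.01],38 if c=='top' else 45) for c in cs},fx,FCLIP,da=.03)
    print('fix',cs,np.round(r.x,4),round(r.fun,1))
R={}
for nm,xy in dict(A=(.457,.208),B=(.4675,.023),C=(.4337,-.113)).items():
  for cs in(['top'],['scene'],['top','scene']):
    o=[]
    for k in '346':
        r=min((fit([*xy,a],[hmodel(k)],{c:win(c,[*xy,.007],13) for c in cs},rg,da=.3) for a in(0,.8,1.57,2.3)),key=lambda r:r.fun)
        o.append((k,np.round(r.x,4).tolist(),round(float(r.fun),1)))
    print(nm,cs,o)
E
python3 m2.py
```

```text
fix ['top'] [ 0.4907 -0.3505 -1.5345] 659.2
fix ['scene'] [ 0.4907 -0.3535 -1.5367] 1242.5
fix ['top', 'scene'] [ 0.4907 -0.3517 -1.5368] 970.3
A ['top'] [('3', [0.4561, 0.2096, 2.242], 18.7), ('4', [0.4558, 0.2101, 0.675], 29.8), ('6', [0.4516, 0.213, 0.9761], 68.8)]
A ['scene'] [('3', [0.4558, 0.2077, 2.2321], 49.3), ('4', [0.4558, 0.2077, 0.5969], 69.1), ('6', [0.4518, 0.2108, 0.8981], 137.4)]
A ['top', 'scene'] [('3', [0.4558, 0.2083, 2.2248], 37.4), ('4', [0.456, 0.2084, 0.6355], 53.5), ('6', [0.4518, 0.2113, 0.9056], 105.4)]
B ['top'] [('3', [0.4659, 0.0182, 0.7555], 87.1), ('4', [0.466, 0.0195, 2.3516], 65.4), ('6', [0.4676, 0.0213, 2.3355], 23.4)]
B ['scene'] [('3', [0.4684, 0.0203, 1.2672], 172.2), ('4', [0.4669, 0.0183, 2.5153], 145.2), ('6', [0.468, 0.0192, 2.3379], 68.8)]
B ['top', 'scene'] [('3', [0.4694, 0.0219, 1.1397], 133.0), ('4', [0.4663, 0.0188, 2.4235], 107.8), ('6', [0.4679, 0.0201, 2.3281], 50.0)]
C ['top'] [('3', [0.4341, -0.1141, 0.7974], 24.3), ('4', [0.4343, -0.1144, 2.3168], 17.0), ('6', [0.4362, -0.1122, -0.839], 53.6)]
C ['scene'] [('3', [0.4342, -0.1165, 0.9039], 65.2), ('4', [0.4343, -0.1168, 2.3507], 57.7), ('6', [0.4365, -0.1157, 2.118], 105.7)]
C ['top', 'scene'] [('3', [0.4337, -0.1153, 0.8203], 47.5), ('4', [0.4341, -0.1155, 2.3324], 40.8), ('6', [0.4362, -0.1136, 2.3731], 83.2)]
```

```bash
cat > go.py <<'E'
import sys,numpy as np
from workcell import env
from scipy.spatial.transform import Rotation as Ro
# usage: go.py x y z yaw : delta to target in the tool's present axes
def go(x,y,z,yaw):
    s=env.state();R=Ro.from_euler('xyz',s['orientation']);d=R.inv().apply(np.array([x,y,z])-s['eef_pos'])
    rv=(R.inv()*Ro.from_euler('xyz',[np.pi,0,yaw])).as_rotvec()
    print('t',round(s['t'],2),'pos',np.round(s['eef_pos'],4),'rpy',np.round(s['orientation'],4),'w',round(s['width'],4),'F',np.round(s['wrist_force'],1),'grip',round(s['grip_force'],1),'tips',env.tips_ahead)
    print('d',np.round(d,4),'rv',np.round(rv,4),'rows>=',round(max(np.linalg.norm(d)/.041,np.linalg.norm(rv)/.12),1))
if __name__=='__main__': go(*map(float,sys.argv[1:5]))
E
python3 -m creep '0 -0.034 0 0 0 0 0;0 -0.034 0 0 0 0 0;0 -0.034 0 0 0 0 0;0 -0.034 0 0 0 0 0;0 -0.034 0 0 0 0 0'
python3 -m creep '0.0337 -0.0207 0 0 0 0 0;0.0337 -0.0207 0 0 0 0 0;0.0337 -0.0207 0 0 0 0 0;0.0337 -0.0207 0 0 0 0 0;0.0337 -0.0207 0 0 0 0 0'
python3 -m creep '0.0337 -0.0207 0 0 0 0 0;0.0337 -0.0207 0 0 0 0 0;0.0337 -0.0207 0 0 0 0 0;0.0337 -0.0207 0 0 0 0 0;0.0337 -0.0207 0 0 0 0 0'
python3 go.py .4342 -.1156 .08 .762
```

```text
t: 1.42
eef_pos: [0.2248, -0.4504, 0.2453]
orientation: [3.141, -0.0, 0.463]
wrist_force: [0.4, -0.1, 0.4]
width: 0.0427
grip_force: 0.0
t: 1.83
eef_pos: [0.3306, -0.2824, 0.2458]
orientation: [3.14, -0.0, 0.462]
wrist_force: [0.6, -0.6, 0.4]
width: 0.0429
grip_force: 0.0
t: 2.25
eef_pos: [0.4353, -0.1145, 0.2458]
orientation: [3.14, -0.001, 0.463]
wrist_force: [0.9, -0.7, -0.7]
width: 0.0425
grip_force: 0.0
t 2.25 pos [ 0.4353 -0.1145  0.2458] rpy [ 3.1404e+00 -7.0000e-04  4.6260e-01] w 0.0425 F [ 0.9 -0.7 -0.7] grip 0.0 tips 0.014
d [-0.0016  0.0003  0.1658] rv [ 0.0013 -0.0005 -0.2994] rows>= 4.0
```

```bash

python3 -m creep '-0.0015 0 0.04 0 0 -0.1 0;0 0 0.04 0 0 -0.1 0;0 0 0.04 0 0 -0.1 0;0 0 0.04 0 0 0 0;0 0 0.03 0 0 0 0'
python3 -m creep '0 0 0.02 0 0 0 0;0 0 0.015 0 0 0 0;0 0 0 0 0 0 0'
python3 go.py .4342 -.1156 .0205 .762
```

```text
t: 2.67
eef_pos: [0.4323, -0.1167, 0.053]
orientation: [-3.14, 0.001, 0.763]
wrist_force: [-0.5, -0.5, 0.6]
width: 0.0426
grip_force: 0.0
t: 2.92
eef_pos: [0.4315, -0.1164, 0.0179]
orientation: [-3.137, 0.003, 0.763]
wrist_force: [0.1, -0.9, 0.4]
width: 0.0427
grip_force: 0.0
t 2.92 pos [ 0.4315 -0.1164  0.0179] rpy [-3.1369e+00  2.9000e-03  7.6310e-01] w 0.0427 F [ 0.1 -0.9  0.4] grip 0.0 tips 0.014
d [ 0.0025  0.0012 -0.0027] rv [-0.0047  0.0029  0.0011] rows>= 0.1
```

```bash

python3 -m creep '0.0025 0.001 -0.0027 -0.0047 0.003 0 0;0 0 0 0 0 0 0'
python3 go.py .4342 -.1156 .0205 .762
python3 - <<'E'
from workcell import env
import cv2
cv2.imwrite('pics/t1.png',env.snapshot('top')[...,::-1])
E
```

```text
t: 3.08
eef_pos: [0.4373, -0.1158, 0.0243]
orientation: [3.134, -0.005, 0.763]
wrist_force: [0.4, -0.9, -0.0]
width: 0.0427
grip_force: 0.0
t 3.08 pos [ 0.4373 -0.1158  0.0243] rpy [ 3.1344 -0.005   0.7631] w 0.0427 F [ 0.4 -0.9 -0. ] grip 0.0 tips 0.014
d [-0.0022 -0.0023  0.0038] rv [ 0.0072 -0.005   0.0011] rows>= 0.1
```

```bash

for i in 1 2 3; do python3 -m creep '0 0 0 0 0 0 0;0 0 0 0 0 0 0;0 0 0 0 0 0 0' | sed -n 2,3p; done
python3 go.py .4342 -.1156 .0205 .762
```

```text
eef_pos: [0.4362, -0.1161, 0.0238]
orientation: [3.135, -0.004, 0.763]
eef_pos: [0.4358, -0.1159, 0.0231]
orientation: [3.137, -0.003, 0.763]
eef_pos: [0.4358, -0.1158, 0.023]
orientation: [3.137, -0.003, 0.763]
t 3.88 pos [ 0.4358 -0.1158  0.023 ] rpy [ 3.137e+00 -3.000e-03  7.628e-01] w 0.0426 F [ 0.   0.4 -0.3] grip 0.0 tips 0.014
d [-0.001  -0.0013  0.0024] rv [ 0.0046 -0.003   0.0008] rows>= 0.1
```

```bash

python3 -m creep '-0.001 -0.0013 0.0024 0.0046 -0.003 0 0;0 0 0 0 0 0 0;0 0 0 0 0 0 0;0 0 0 0 0 0 0;0 0 0 0 0 0 0'
python3 -m creep '0 0 0 0 0 0 1;0 0 0 0 0 0 1;0 0 0 0 0 0 1;0 0 0 0 0 0 1'
python3 go.py .4342 -.1156 .0205 .762
```

```text
t: 4.3
eef_pos: [0.4342, -0.1156, 0.0206]
orientation: [3.141, -0.0, 0.763]
wrist_force: [-0.6, 0.2, -1.2]
width: 0.0425
grip_force: 0.0
t: 4.63
eef_pos: [0.4343, -0.1157, 0.0209]
orientation: [3.141, 0.0, 0.763]
wrist_force: [-1.1, 1.0, 5.1]
width: 0.0179
grip_force: 58.8
t 4.63 pos [ 0.4343 -0.1157  0.0209] rpy [3.1411e+00 1.0000e-04 7.6280e-01] w 0.0179 F [-1.1  1.   5.1] grip 58.8 tips 0.014
d [-0.     -0.0001  0.0004] rv [0.0005 0.0001 0.0008] rows>= 0.0
```

```bash

python3 -m creep '0 0 -0.02 0 0 0 1;0 0 -0.03 0 0 0 1;0 0 -0.04 0 0 0 1;0 0 -0.04 0 0 0 1;0 0 0 0 0 0 1'
python3 -m creep '0 0 0 0 0 0 1;0 0 0 0 0 0 1;0 0 0 0 0 0 1;0 0 0 0 0 0 1'
python3 go.py .444 -.3334 .15 1.605
python3 - <<'E'
from ov import *
s=env.snapshot('scene')[...,::-1]; t=env.snapshot('top')[...,::-1]
cv2.imwrite('pics/s2.png',s)
cv2.imwrite('pics/t2.png',t)
u,v=proj('scene',[[.434,-.115,.12]])[0].astype(int)
a=cv2.resize(s[v-35:v+35,u-40:u+40],(400,350),interpolation=cv2.INTER_CUBIC)
b=cv2.resize(cv2.imread('pics/scene0.png')[115:195,285:355],(350,400),interpolation=cv2.INTER_CUBIC)
o=np.zeros((400,760,3),np.uint8);o[:350,:400]=a;o[:,405:755]=b;cv2.imwrite('pics/c2.png',o)
E
```

```text
t: 5.05
eef_pos: [0.4387, -0.1162, 0.1571]
orientation: [3.13, -0.007, 0.763]
wrist_force: [0.5, -0.3, -0.1]
width: 0.0176
grip_force: 58.8
t: 5.38
eef_pos: [0.4331, -0.1154, 0.1492]
orientation: [-3.139, 0.002, 0.763]
wrist_force: [-0.0, -0.4, -0.2]
width: 0.0178
grip_force: 58.8
t 5.38 pos [ 0.4331 -0.1154  0.1492] rpy [-3.1388e+00  1.5000e-03  7.6300e-01] w 0.0178 F [-0.  -0.4 -0.2] grip 58.8 tips 0.014
d [-0.1428  0.1651 -0.0011] rv [-3.20e-03  3.00e-04 -8.42e-01] rows>= 7.0
```

View pics/c2.png

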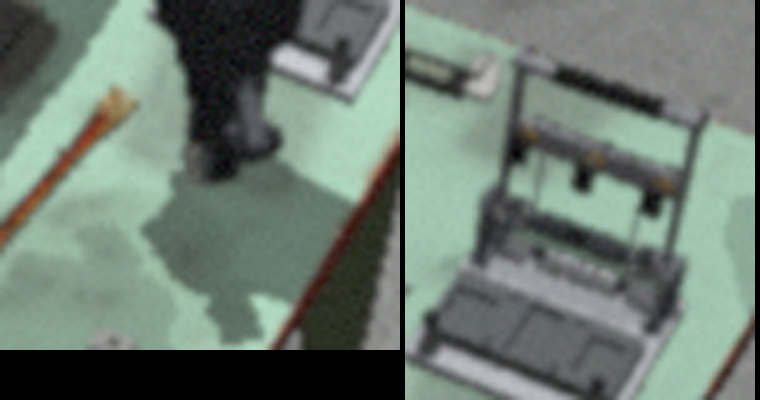

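```bash

python3 -m creep '-0.018 0.0206 0 0 0 -0.12 1;0 0 0 0 0 0.12 1;-0.0239 0.0273 0 0 0 0 1;-0.0239 0.0273 0 0 0 0 1;-0.0239 0.0273 0 0 0 0 1'
python3 -m creep '-0.0239 0.0273 0 0 0 0 1;-0.0198 0.0228 0 0 0 0 1;-0.01 0.0116 0 0 0 0 1;0 0 0 0 0 -0.122 1;0 0 0 0 0 -0.12 1'
python3 -m creep '0 0 0 0 0 -0.12 1;0 0 0 0 0 -0.12 1;0 0 0 0 0 -0.12 1;0 0 0 0 0 -0.12 1;0 0 0 0 0 -0.12 1'
python3 -m creep '0 0 0.03 0 0 0 1;0 0 0.03 0 0 0 1;0 0 0.02 0 0 0 1;0 0 0.01 0 0 0 1;0 0 0 0 0 0 1'
python3 -m creep '0 0 0 0 0 0 1;0 0 0 0 0 0 1;0 0 0 0 0 0 1;0 0 0 0 0 0 1;0 0 0 0 0 0 1'
python3 go.py .444 -.3334 .04 1.605
python3 - <<'E'
from ov import *
t=env.snapshot('top')[...,::-1];s=env.snapshot('scene')[...,::-1]
P=(.4907,-.3518,-1.537)
f=[(FIX[0],P,(0,0,255)),(box(-36,-4,-58,-34,20,26),P,(0,0,255)),(box(-34,-6,-56,-36,40,52),P,(255,0,0))]
a=overlay(t,'top',f,290,190,370,255,5)
b=overlay(s,'scene',f,270,115,350,215,4)
o=np.zeros((410,730,3),np.uint8);o[:325,:400]=a;o[:400,405:725]=b;cv2.imwrite('pics/c3.png',o)
E
```

```text
t: 5.9
eef_pos: [0.44, -0.2525, 0.15]
orientation: [-3.141, 0.0, 0.765]
wrist_force: [1.4, 0.4, -0.8]
width: 0.0175
grip_force: 58.8
t: 6.32
eef_pos: [0.4436, -0.3337, 0.1496]
orientation: [-3.14, -0.0, 1.009]
wrist_force: [-0.3, 1.0, 0.3]
width: 0.0173
grip_force: 58.8
t: 6.73
eef_pos: [0.444, -0.3321, 0.15]
orientation: [-3.141, -0.001, 1.612]
wrist_force: [0.4, -0.3, 0.7]
width: 0.0173
grip_force: 58.8
t: 7.15
eef_pos: [0.4427, -0.3316, 0.0581]
orientation: [-3.138, -0.004, 1.606]
wrist_force: [-0.6, 0.4, 0.6]
width: 0.0177
grip_force: 58.8
t: 7.57
eef_pos: [0.4444, -0.3337, 0.0616]
orientation: [3.14, 0.001, 1.605]
wrist_force: [0.2, -0.0, 0.3]
width: 0.0177
grip_force: 58.8
t 7.57 pos [ 0.4444 -0.3337  0.0616] rpy [3.1402e+00 1.4000e-03 1.6047e+00] w 0.0177 F [ 0.2 -0.   0.3] grip 58.8 tips 0.014
d [ 0.0004 -0.0004  0.0216] rv [ 0.0014  0.0014 -0.0003] rows>= 0.5
```

View pics/c3.png

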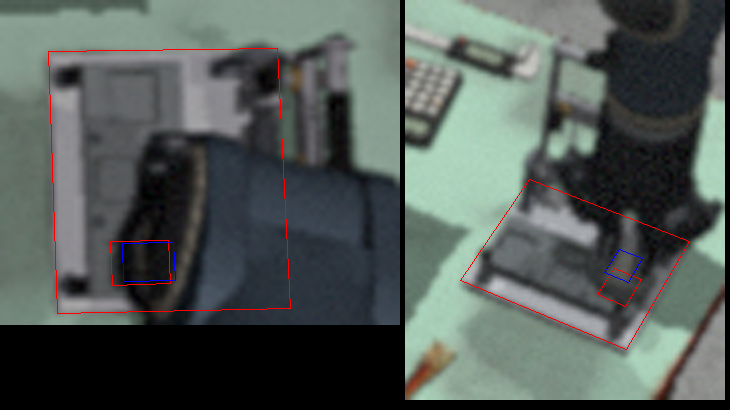

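```bash

python3 -m creep '0 0 0.006 0 0 0 1;0 0 0.004 0 0 0 1;0 0 0 0 0 0 1;0 0 0 0 0 0 1;0 0 0 0 0 0 1'
python3 -m creep '0 0 0.003 0 0 0 1;0 0 0.002 0 0 0 1;0 0 0 0 0 0 1;0 0 0 0 0 0 1;0 0 0 0 0 0 1'
python3 go.py .444 -.3334 .04 1.605
```

```text
t: 8.08
eef_pos: [0.444, -0.3333, 0.0504]
orientation: [-3.142, -0.0, 1.605]
wrist_force: [0.7, -0.7, 0.0]
width: 0.0177
grip_force: 58.8
t: 8.5
eef_pos: [0.444, -0.3334, 0.0456]
orientation: [3.141, 0.0, 1.605]
wrist_force: [-0.6, 0.0, 1.3]
width: 0.0177
grip_force: 58.8
t 8.5 pos [ 0.444  -0.3334  0.0456] rpy [3.1414e+00 1.0000e-04 1.6048e+00] w 0.0177 F [-0.6  0.   1.3] grip 58.8 tips 0.014
d [ 0.     -0.      0.0056] rv [ 0.0001  0.0001 -0.0002] rows>= 0.1
```

```bash

python3 -m creep '0 0 0.002 0 0 0 1;0 0 0 0 0 0 1;0 0 0 0 0 0 1'
python3 -m creep '0 0 0.0015 0 0 0 1;0 0 0 0 0 0 1;0 0 0 0 0 0 1'
python3 go.py .444 -.3334 .041 1.605
```

```text
t: 8.75
eef_pos: [0.4439, -0.3333, 0.0435]
orientation: [-3.142, 0.0, 1.605]
wrist_force: [0.5, 0.7, -0.7]
width: 0.0176
grip_force: 58.8
t: 9.0
eef_pos: [0.4439, -0.3334, 0.0421]
orientation: [-3.142, 0.0, 1.605]
wrist_force: [-0.6, 0.4, -0.2]
width: 0.0176
grip_force: 58.8
t 9.0 pos [ 0.4439 -0.3334  0.0421] rpy [-3.1416  0.      1.6048] w 0.0176 F [-0.6  0.4 -0.2] grip 58.8 tips 0.014
d [-0.      0.0001  0.0011] rv [-0.      0.     -0.0002] rows>= 0.0
```

```bash

python3 -m creep '0 0 0.001 0 0 0 1;0 0 0 0 0 0 1;0 0 0 0 0 0 1'
python3 -m creep '0 0 0 0 0 0 0.25;0 0 0 0 0 0 0.25;0 0 0 0 0 0 0.25'
python3 -m creep '0 0 -0.005 0 0 0 0.25;0 0 -0.015 0 0 0 0.25;0 0 -0.03 0 0 0 0;0 0 -0.04 0 0 0 0;0 0 -0.03 0 0 0 0'
python3 go.py .4678 .0205 .15 .764
```

```text
t: 9.25
eef_pos: [0.444, -0.3334, 0.0411]
orientation: [3.141, 0.0, 1.605]
wrist_force: [-1.3, 0.3, -0.4]
width: 0.0174
grip_force: 58.8
t: 9.5
eef_pos: [0.444, -0.3334, 0.0412]
orientation: [3.141, 0.0, 1.605]
wrist_force: [0.1, -0.4, -0.4]
width: 0.0317
grip_force: 0.0
t: 9.92
eef_pos: [0.4444, -0.3333, 0.1637]
orientation: [3.14, 0.001, 1.605]
wrist_force: [0.6, -0.6, -0.1]
width: 0.0429
grip_force: 0.0
t 9.92 pos [ 0.4444 -0.3333  0.1637] rpy [3.1402e+00 6.0000e-04 1.6052e+00] w 0.0429 F [ 0.6 -0.6 -0.1] grip 0.0 tips 0.014
d [0.3528 0.0355 0.0135] rv [0.0016 0.     0.8412] rows>= 8.7
```

```bash

python3 -m creep '0.03 0.003 0 0 0 0 0;0.039 0.004 0 0 0 0 0;0.039 0.004 0 0 0 0 0;0.039 0.004 0 0 0 0 0;0.039 0.004 0 0 0 0 0'
python3 -m creep '0.039 0.004 0 0 0 0 0;0.039 0.004 0 0 0 0 0;0.039 0.004 0 0 0 0 0;0.03 0.003 0 0 0 0 0;0.0199 0.0019 0 0 0 0 0'
python3 -m creep '0 0 0.01 0 0 0.12 0;0 0 0.02 0 0 0.12 0;0 0 0.02 0 0 0.12 0;0 0 0.02 0 0 0.12 0;0 0 0.02 0 0 0.12 0'
python3 -m creep '0 0 0.02 0 0 0.12 0;0 0 0.01 0 0 0.121 0;0 0 0 0 0 0 0;0 0 0 0 0 0 0;0 0 0 0 0 0 0'
python3 go.py .4678 .0205 .0205 .764
```

```text
t: 10.33
eef_pos: [0.4564, -0.1452, 0.1617]
orientation: [3.141, 0.001, 1.604]
wrist_force: [0.6, -0.8, 1.0]
width: 0.0426
grip_force: 0.0
t: 10.75
eef_pos: [0.4677, 0.0244, 0.1619]
orientation: [3.14, -0.001, 1.609]
wrist_force: [-0.1, 0.0, -0.3]
width: 0.043
grip_force: 0.0
t: 11.17
eef_pos: [0.4681, 0.0206, 0.0708]
orientation: [3.14, -0.0, 0.999]
wrist_force: [-0.4, 0.3, 0.0]
width: 0.0427
grip_force: 0.0
t: 11.58
eef_pos: [0.4686, 0.0208, 0.042]
orientation: [3.141, -0.001, 0.767]
wrist_force: [0.1, 0.7, 0.9]
width: 0.0431
grip_force: 0.0
t 11.58 pos [0.4686 0.0208 0.042 ] rpy [ 3.1405e+00 -1.4000e-03  7.6670e-01] w 0.0431 F [0.1 0.7 0.9] grip 0.0 tips 0.014
d [-0.0008 -0.0003  0.0215] rv [ 0.0011 -0.0014  0.0027] rows>= 0.5
```

```bash

python3 -m creep '0 0 0.0105 0 0 0 0;0 0 0.0065 0 0 0 0;0 0 0.0035 0 0 0.002 0;0 0 0 0 0 0 0;0 0 0 0 0 0 0'
python3 -m creep '0 0 0 0 0 0 0;0 0 0 0 0 0 0'
python3 go.py .4678 .0205 .0205 .764
python3 -m creep '0 0 0 0 0 0 1;0 0 0 0 0 0 1;0 0 0 0 0 0 1;0 0 0 0 0 0 1;0 0 0 0 0 0 1'
python3 go.py .49 -.3318 .15 1.605
```

```text
t: 12.0
eef_pos: [0.4677, 0.0205, 0.0203]
orientation: [-3.141, 0.0, 0.762]
wrist_force: [-0.2, -0.0, -0.0]
width: 0.0424
grip_force: 0.0
t: 12.17
eef_pos: [0.4681, 0.0206, 0.0208]
orientation: [3.141, -0.0, 0.762]
wrist_force: [0.3, 0.8, -0.6]
width: 0.0427
grip_force: 0.0
t 12.17 pos [0.4681 0.0206 0.0208] rpy [ 3.1411e+00 -4.0000e-04  7.6190e-01] w 0.0427 F [ 0.3  0.8 -0.6] grip 0.0 tips 0.014
d [-0.0002 -0.0001  0.0003] rv [ 0.0004 -0.0004 -0.0021] rows>= 0.0
t: 12.58
eef_pos: [0.4681, 0.0205, 0.021]
orientation: [3.141, -0.0, 0.762]
wrist_force: [-2.2, 0.8, 5.9]
width: 0.0153
grip_force: 58.7
t 12.58 pos [0.4681 0.0205 0.021 ] rpy [ 3.1409e+00 -2.0000e-04  7.6180e-01] w 0.0153 F [-2.2  0.8  5.9] grip 58.7 tips 0.014
d [-0.2273  0.2701 -0.1288] rv [ 7.000e-04  1.000e-04 -8.432e-01] rows>= 9.2
```

```bash

python3 -m creep '0 0 -0.02 0 0 0 1;0 0 -0.04 0 0 0 1;0 0 -0.04 0 0 0 1;0 0 -0.03 0 0 0 1;-0.0126 0.015 0 0 0 0 1'
python3 -m creep '-0.025 0.03 0 0 0 0 1;-0.025 0.03 0 0 0 0 1;-0.025 0.03 0 0 0 0 1;-0.025 0.03 0 0 0 0 1;-0.025 0.03 0 0 0 0 1'
python3 -m creep '-0.025 0.03 0 0 0 0 1;-0.025 0.03 0 0 0 0 1;-0.025 0.03 0 0 0 0 1;-0.0146 0.0152 0 0 0 0 1;0 0 0 0 0 -0.123 1'
python3 -m creep '0 0 0 0 0 -0.12 1;0 0 0 0 0 -0.12 1;0 0 0 0 0 -0.12 1;0 0 0 0 0 -0.12 1;0 0 0 0 0 -0.12 1'
python3 -m creep '0 0 0 0 0 -0.12 1;0 0 0.03 0 0 0 1;0 0 0.03 0 0 0 1;0 0 0.02 0 0 0 1;0 0 0.01 0 0 0 1'
python3 -m creep '0 0 0 0 0 0 1;0 0 0 0 0 0 1;0 0 0 0 0 0 1;0 0 0 0 0 0 1;0 0 0 0 0 0 1'
python3 go.py .49 -.3318 .0505 1.605
```

```text
t: 13.0
eef_pos: [0.473, 0.005, 0.1566]
orientation: [3.134, -0.01, 0.768]
wrist_force: [0.9, 0.1, -0.1]
width: 0.015
grip_force: 58.8
t: 13.42
eef_pos: [0.4818, -0.1957, 0.1506]
orientation: [3.141, 0.0, 0.762]
wrist_force: [0.5, -0.0, -0.3]
width: 0.0151
grip_force: 58.8
t: 13.83
eef_pos: [0.4883, -0.3389, 0.15]
orientation: [3.14, 0.003, 0.878]
wrist_force: [-0.9, 0.3, -0.4]
width: 0.0152
grip_force: 58.8
t: 14.25
eef_pos: [0.4897, -0.3318, 0.1503]
orientation: [-3.141, -0.0, 1.491]
wrist_force: [-0.4, -0.2, -0.4]
width: 0.0152
grip_force: 58.8
t: 14.67
eef_pos: [0.488, -0.331, 0.0575]
orientation: [-3.138, -0.003, 1.605]
wrist_force: [-0.5, -0.1, -1.0]
width: 0.0154
grip_force: 58.8
t: 15.08
eef_pos: [0.4908, -0.3322, 0.062]
orientation: [3.139, 0.002, 1.605]
wrist_force: [0.2, -0.9, 0.4]
width: 0.0148
grip_force: 58.8
t 15.08 pos [ 0.4908 -0.3322  0.062 ] rpy [3.1395e+00 1.7000e-03 1.6048e+00] w 0.0148 F [ 0.2 -0.9  0.4] grip 58.8 tips 0.014
d [ 0.0005 -0.0008  0.0115] rv [ 0.0021  0.0017 -0.0002] rows>= 0.3
```

```bash

python3 -m creep '0 0 0.006 0 0 0 1;0 0 0.004 0 0 0 1;0 0 0 0 0 0 1;0 0 0 0 0 0 1;0 0 0 0 0 0 1'
python3 -m creep '0 0 0.003 0 0 0 1;0 0 0.002 0 0 0 1;0 0 0 0 0 0 1;0 0 0 0 0 0 1;0 0 0 0 0 0 1'
python3 -m creep '0 0 0.002 0 0 0 1;0 0 0 0 0 0 1;0 0 0 0 0 0 1'
python3 go.py .49 -.3318 .041 1.605
```

```text
t: 15.5
eef_pos: [0.4899, -0.3318, 0.0505]
orientation: [-3.142, -0.0, 1.605]
wrist_force: [-0.4, 0.6, 0.6]
width: 0.0154
grip_force: 58.8
t: 15.92
eef_pos: [0.49, -0.3318, 0.0456]
orientation: [3.141, 0.0, 1.605]
wrist_force: [0.7, -0.0, 0.3]
width: 0.0152
grip_force: 58.8
t: 16.17
eef_pos: [0.4899, -0.3318, 0.0435]
orientation: [-3.141, 0.0, 1.605]
wrist_force: [-0.2, -0.6, -0.1]
width: 0.0153
grip_force: 58.8
t 16.17 pos [ 0.4899 -0.3318  0.0435] rpy [-3.1415  0.      1.6048] w 0.0153 F [-0.2 -0.6 -0.1] grip 58.8 tips 0.014
d [-0.      0.0001  0.0025] rv [-0.0001  0.     -0.0002] rows>= 0.1
```

```bash

python3 -m creep '0 0 0.0015 0 0 0 1;0 0 0.0009 0 0 0 1;0 0 0 0 0 0 1;0 0 0 0 0 0 1'
python3 -m creep '0 0 0 0 0 0 0.35;0 0 0 0 0 0 0.35;0 0 0 0 0 0 0.35'
python3 -m creep '0 0 -0.005 0 0 0 0.35;0 0 -0.015 0 0 0 0.35;0 0 -0.03 0 0 0 0;0 0 -0.04 0 0 0 0;0 0 -0.03 0 0 0 0'
python3 -m creep '0.025 0 0 0 0 0 0;0.039 -0.001 0 0 0 0 0;0.039 -0.001 0 0 0 0 0;0.039 -0.001 0 0 0 0 0;0.039 -0.001 0 0 0 0 0'
python3 -m creep '0.039 -0.001 0 0 0 0 0;0.039 -0.001 0 0 0 0 0;0.039 -0.001 0 0 0 0 0;0.039 -0.001 0 0 0 0 0;0.039 -0.001 0 0 0 0 0'
python3 -m creep '0.039 -0.001 0 0 0 0 0;0.039 -0.001 0 0 0 0 0;0.039 -0.001 0 0 0 0 0;0.03 -0.002 0 0 0 0 0;0.0184 -0.0015 0 0 0 0 0'
python3 -m creep '0 0 0.01 0 0 0.118 0;0 0 0.02 0 0 0.118 0;0 0 0.02 0 0 0.118 0;0 0 0.02 0 0 0.118 0;0 0 0.02 0 0 0.118 0'
python3 -m creep '0 0 0.02 0 0 0.118 0;0 0 0.01 0 0 0.118 0;0 0 0 0 0 0.12 0;0 0 0 0 0 0 0;0 0 0 0 0 0 0'
python3 go.py .456 .2088 .021 .659
```

```text
t: 16.5
eef_pos: [0.49, -0.3318, 0.0412]
orientation: [3.141, 0.0, 1.605]
wrist_force: [-0.1, 0.8, -0.5]
width: 0.0155
grip_force: 58.7
t: 16.75
eef_pos: [0.49, -0.3318, 0.0413]
orientation: [3.141, 0.0, 1.605]
wrist_force: [0.3, -0.0, -0.0]
width: 0.0276
grip_force: 0.0
t: 17.17
eef_pos: [0.4905, -0.3317, 0.1639]
orientation: [3.14, 0.001, 1.605]
wrist_force: [0.1, -0.8, 0.4]
width: 0.0425
grip_force: 0.0
t: 17.58
eef_pos: [0.4794, -0.1495, 0.1618]
orientation: [3.141, 0.001, 1.604]
wrist_force: [0.8, 0.2, 1.1]
width: 0.0428
grip_force: 0.0
t: 18.0
eef_pos: [0.4678, 0.0454, 0.1618]
orientation: [3.14, 0.001, 1.605]
wrist_force: [0.9, -0.8, 0.1]
width: 0.0426
grip_force: 0.0
t: 18.42
eef_pos: [0.4551, 0.2132, 0.1621]
orientation: [3.14, -0.002, 1.61]
wrist_force: [0.2, -0.4, 0.5]
width: 0.0429
grip_force: 0.0
t: 18.83
eef_pos: [0.4562, 0.2088, 0.0708]
orientation: [3.141, -0.001, 1.009]
wrist_force: [-0.1, -0.3, -1.4]
width: 0.0429
grip_force: 0.0
t: 19.25
eef_pos: [0.4563, 0.2092, 0.0416]
orientation: [3.141, -0.001, 0.662]
wrist_force: [-0.4, 0.8, -0.3]
width: 0.0428
grip_force: 0.0
t 19.25 pos [0.4563 0.2092 0.0416] rpy [ 3.141e+00 -7.000e-04  6.623e-01] w 0.0428 F [-0.4  0.8 -0.3] grip 0.0 tips 0.014
d [-0.0004  0.0001  0.0206] rv [ 0.0006 -0.0007  0.0033] rows>= 0.5
```

```bash

python3 -m creep '0 0 0.0105 0 0 0.002 0;0 0 0.0065 0 0 0 0;0 0 0.0033 0 0 0 0;0 0 0 0 0 0 0;0 0 0 0 0 0 0'
python3 -m creep '0 0 0 0 0 0 0;0 0 0 0 0 0 0'
python3 go.py .456 .2088 .021 .659
python3 -m creep '0 0 0 0 0 0 1;0 0 0 0 0 0 1;0 0 0 0 0 0 1;0 0 0 0 0 0 1;0 0 0 0 0 0 1'
python3 -m creep '0 0 -0.02 0 0 0 1;0 0 -0.04 0 0 0 1;0 0 -0.04 0 0 0 1;0 0 -0.03 0 0 0 1;0 0 0 0 0 0 1'
python3 go.py .536 -.3302 .15 1.605
python3 - <<'E'
from ov import *
t=env.snapshot('top')[...,::-1];s=env.snapshot('scene')[...,::-1]
cv2.imwrite('pics/top3.png',t);cv2.imwrite('pics/scene3.png',s)
P=(.4907,-.3518,-1.537)
f=[(FIX[0],P,(0,0,255))]
a=overlay(t,'top',[],295,190,370,255,5)
b=overlay(s,'scene',[],275,115,350,215,5)
o=np.zeros((510,780,3),np.uint8);o[:325,:375]=a;o[:500,385:760]=b;cv2.imwrite('pics/c4.png',o)
E
```

```text
t: 19.67
eef_pos: [0.4559, 0.2086, 0.0205]
orientation: [-3.141, 0.001, 0.657]
wrist_force: [0.4, -0.1, 0.5]
width: 0.0429
grip_force: 0.0
t: 19.83
eef_pos: [0.4563, 0.2088, 0.0211]
orientation: [3.141, -0.001, 0.657]
wrist_force: [-0.4, 0.4, 0.2]
width: 0.0426
grip_force: 0.0
t 19.83 pos [0.4563 0.2088 0.0211] rpy [ 3.1414e+00 -5.0000e-04  6.5700e-01] w 0.0426 F [-0.4  0.4  0.2] grip 0.0 tips 0.014
d [-0.0002 -0.0001  0.0001] rv [ 0.0002 -0.0005 -0.002 ] rows>= 0.0
t: 20.25
eef_pos: [0.4563, 0.2089, 0.0214]
orientation: [3.141, -0.001, 0.657]
wrist_force: [-1.7, -0.7, 6.0]
width: 0.0219
grip_force: 59.3
t: 20.67
eef_pos: [0.4594, 0.2109, 0.1568]
orientation: [3.138, -0.012, 0.657]
wrist_force: [0.7, 1.3, -1.0]
width: 0.022
grip_force: 58.9
t 20.67 pos [0.4594 0.2109 0.1568] rpy [ 3.1385 -0.0118  0.6567] w 0.022 F [ 0.7  1.3 -1. ] grip 58.9 tips 0.014
d [-0.2698  0.4753  0.0051] rv [ 0.0085 -0.0094 -0.9483] rows>= 13.3
```

View pics/c4.png

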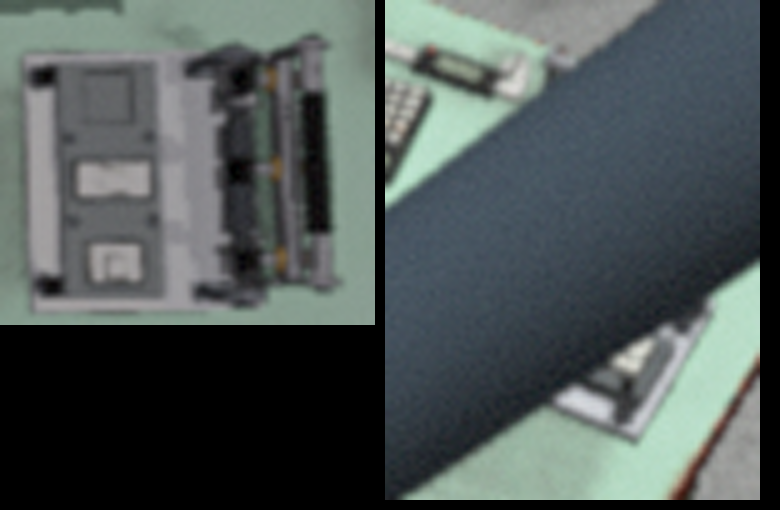

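```bash

python3 -m creep '-0.0165 0.0215 0 0 0 0 1;-0.0235 0.0305 0 0 0 0 1;-0.0235 0.0305 0 0 0 0 1;-0.0235 0.0305 0 0 0 0 1;-0.0235 0.0305 0 0 0 0 1'
python3 -m creep '-0.0235 0.0305 0 0 0 0 1;-0.0235 0.0305 0 0 0 0 1;-0.0235 0.0305 0 0 0 0 1;-0.0235 0.0305 0 0 0 0 1;-0.0235 0.0305 0 0 0 0 1'
python3 -m creep '-0.0235 0.0305 0 0 0 0 1;-0.0235 0.0305 0 0 0 0 1;-0.0235 0.0305 0 0 0 0 1;-0.0207 0.0263 0 0 0 0 1;-0.01 0.013 0 0 0 0 1'
python3 -m creep '0 0 0 0 0 -0.1185 1;0 0 0 0 0 -0.1185 1;0 0 0 0 0 -0.1185 1;0 0 0 0 0 -0.1185 1;0 0 0 0 0 -0.1185 1'
python3 -m creep '0 0 0 0 0 -0.1185 1;0 0 0 0 0 -0.1185 1;0 0 0 0 0 -0.1185 1;0 0 0 0 0 0 1;0 0 0 0 0 0 1'
python3 go.py .536 -.3302 .15 1.605
```

```text
t: 21.18
eef_pos: [0.4545, 0.0258, 0.1492]
orientation: [-3.14, 0.003, 0.658]
wrist_force: [0.4, 0.2, -0.4]
width: 0.0218
grip_force: 58.9
t: 21.6
eef_pos: [0.4545, -0.1665, 0.1491]
orientation: [-3.139, 0.002, 0.657]
wrist_force: [2.0, 0.3, -0.2]
width: 0.0218
grip_force: 58.9
t: 22.02
eef_pos: [0.4535, -0.3352, 0.1486]
orientation: [-3.14, 0.003, 0.651]
wrist_force: [-0.3, -0.7, -0.3]
width: 0.0218
grip_force: 58.9
t: 22.43
eef_pos: [0.4547, -0.3296, 0.1486]
orientation: [-3.138, -0.001, 1.255]
wrist_force: [0.4, -0.4, -0.7]
width: 0.0219
grip_force: 58.9
t: 22.85
eef_pos: [0.455, -0.3298, 0.1492]
orientation: [-3.139, -0.002, 1.602]
wrist_force: [0.0, 0.5, -0.6]
width: 0.0216
grip_force: 58.9
t 22.85 pos [ 0.455  -0.3298  0.1492] rpy [-3.1394e+00 -2.1000e-03  1.6017e+00] w 0.0216 F [ 0.   0.5 -0.6] grip 58.9 tips 0.014
d [-0.0029  0.0809 -0.001 ] rv [-0.0022 -0.0021 -0.0033] rows>= 2.0
```

```bash

python3 -m creep '-0.001 0.025 0 -0.002 -0.002 -0.003 1;-0.001 0.03 0 0 0 0 1;-0.0007 0.0175 0 0 0 0 1;0 0.008 0.02 0 0 0 1;0 0 0.03 0 0 0 1'
python3 -m creep '0 0 0.02 0 0 0 1;0 0 0.015 0 0 0 1;0 0 0.005 0 0 0 1;0 0 0 0 0 0 1;0 0 0 0 0 0 1'
python3 -m creep '0 0 0 0 0 0 1;0 0 0 0 0 0 1;0 0 0 0 0 0 1;0 0 0 0 0 0 1'
python3 go.py .536 -.3302 .051 1.605
```

```text
t: 23.27
eef_pos: [0.5412, -0.33, 0.1027]
orientation: [3.132, 0.005, 1.607]
wrist_force: [0.3, 0.0, -0.8]
width: 0.0221
grip_force: 58.9
t: 23.68
eef_pos: [0.5369, -0.3302, 0.0612]
orientation: [3.139, 0.002, 1.607]
wrist_force: [0.4, 0.8, -0.1]
width: 0.0219
grip_force: 58.9
t: 24.02
eef_pos: [0.537, -0.3305, 0.0619]
orientation: [3.138, 0.003, 1.607]
wrist_force: [-0.4, 0.2, -1.2]
width: 0.0218
grip_force: 58.9
t 24.02 pos [ 0.537  -0.3305  0.0619] rpy [3.1383e+00 3.0000e-03 1.6074e+00] w 0.0218 F [-0.4  0.2 -1.2] grip 58.9 tips 0.014
d [ 0.0004 -0.001   0.0109] rv [0.0032 0.003  0.0024] rows>= 0.3
```

Small correction, then seat with force checks.

```bash

python3 -m creep '0.0003 -0.001 0.006 0.002 0.002 0.002 1;0 0 0.0045 0 0 0 1;0 0 0 0 0 0 1;0 0 0 0 0 0 1;0 0 0 0 0 0 1'
python3 go.py .536 -.3302 .051 1.605
python3 -m creep '0 0 0.003 0 0 0 1;0 0 0.002 0 0 0 1;0 0 0 0 0 0 1;0 0 0 0 0 0 1;0 0 0 0 0 0 1'
python3 -m creep '0 0 0.002 0 0 0 1;0 0 0 0 0 0 1;0 0 0 0 0 0 1'
python3 go.py .536 -.3302 .0415 1.605
```

```text
t: 24.43
eef_pos: [0.5357, -0.3299, 0.0503]
orientation: [-3.141, -0.0, 1.606]
wrist_force: [-0.2, 0.4, 0.2]
width: 0.022
grip_force: 58.9
t 24.43 pos [ 0.5357 -0.3299  0.0503] rpy [-3.1415e+00 -1.0000e-04  1.6059e+00] w 0.022 F [-0.2  0.4  0.2] grip 58.9 tips 0.014
d [-0.0003  0.0003 -0.0007] rv [-0.0001 -0.0001  0.0009] rows>= 0.0
t: 24.85
eef_pos: [0.5357, -0.33, 0.0456]
orientation: [3.141, 0.0, 1.606]
wrist_force: [0.7, -0.3, -0.4]
width: 0.0222
grip_force: 58.9
t: 25.1
eef_pos: [0.5356, -0.3299, 0.0435]
orientation: [-3.142, 0.0, 1.606]
wrist_force: [0.0, -0.2, -0.6]
width: 0.022
grip_force: 58.9
t 25.1 pos [ 0.5356 -0.3299  0.0435] rpy [-3.1415  0.      1.6058] w 0.022 F [ 0.  -0.2 -0.6] grip 58.9 tips 0.014
d [-0.0003  0.0004  0.002 ] rv [-0.      0.      0.0008] rows>= 0.0
```

```bash

python3 -m creep '0 0 0.0015 0 0 0 1;0 0 0.0006 0 0 0 1;0 0 0 0 0 0 1;0 0 0 0 0 0 1'
python3 -m creep '0 0 0 0 0 0 0.25;0 0 0 0 0 0 0.25;0 0 0 0 0 0 0.25'
python3 -m creep '0 0 -0.005 0 0 0 0.25;0 0 -0.015 0 0 0 0.25;0 0 -0.03 0 0 0 0.1;0 -0.012 -0.035 0 0 0 0;0 -0.02 -0.035 0 0 0 0'
python3 -m creep '0 -0.012 -0.035 0 0 0 0;0 0 -0.035 0 0 0 0;0 0 -0.02 0 0 0 0;0 0 0 0 0 0.12 0;0 0 0 0 0 0.12 0'
python3 -m creep '0 0 0 0 0 0.121 0;0 0 0 0 0 0.121 0;0 0 0 0 0 0.121 0;0 0 0 0 0 0.121 0;0 0 0 0 0 0.121 0'
python3 -m creep '0 0 0 0 0 0.121 0;0 0 0 0 0 0.121 0;0 0 0 0 0 0.121 0;0 0 0 0 0 0.121 0;0 0 0 0 0 0.121 0'
python3 -m creep '0 0 0 0 0 0.121 0;0 0 0 0 0 0 0;0 0 0 0 0 0 0;0 0 0 0 0 0 0;0 0 0 0 0 0 0'
python3 go.py .4926 -.4073 .25 .034
python3 - <<'E'
from ov import *
t=env.snapshot('top')[...,::-1];s=env.snapshot('scene')[...,::-1]
cv2.imwrite('pics/top5.png',t);cv2.imwrite('pics/scene5.png',s)
a=overlay(t,'top',[],290,190,370,255,5)
b=overlay(s,'scene',[],270,105,350,205,4.5)
o=np.zeros((460,780,3),np.uint8);o[:325,:400]=a;o[:450,405:765]=b;cv2.imwrite('pics/c5.png',o)
E
```

```text
t: 25.43
eef_pos: [0.5357, -0.33, 0.0415]
orientation: [3.141, 0.0, 1.606]
wrist_force: [-0.6, -0.9, 0.7]
width: 0.0219
grip_force: 59.0
t: 25.68
eef_pos: [0.5357, -0.33, 0.0414]
orientation: [3.142, 0.0, 1.606]
wrist_force: [0.1, 0.3, -0.5]
width: 0.0321
grip_force: 0.0
t: 26.1
eef_pos: [0.505, -0.33, 0.1627]
orientation: [3.14, -0.001, 1.608]
wrist_force: [0.1, -0.5, 0.3]
width: 0.0427
grip_force: 0.0
t: 26.52
eef_pos: [0.4924, -0.3319, 0.2542]
orientation: [3.137, 0.002, 1.36]
wrist_force: [0.4, -0.9, -0.2]
width: 0.0427
grip_force: 0.0
t: 26.93
eef_pos: [0.4916, -0.3313, 0.2519]
orientation: [3.141, -0.0, 0.755]
wrist_force: [0.2, 0.8, -0.5]
width: 0.0424
grip_force: 0.0
t: 27.35
eef_pos: [0.4917, -0.3313, 0.2519]
orientation: [3.141, -0.0, 0.15]
wrist_force: [0.2, -0.0, -0.3]
width: 0.0429
grip_force: 0.0
t: 27.77
eef_pos: [0.4917, -0.3314, 0.2515]
orientation: [3.142, -0.0, 0.037]
wrist_force: [0.5, -0.0, 0.8]
width: 0.0425
grip_force: 0.0
t 27.77 pos [ 0.4917 -0.3314  0.2515] rpy [ 3.1415e+00 -2.0000e-04  3.6600e-02] w 0.0425 F [ 0.5 -0.   0.8] grip 0.0 tips 0.014
d [-0.0019  0.0758  0.0016] rv [ 0.0001 -0.0002  0.0026] rows>= 1.9
```

View pics/c5.png

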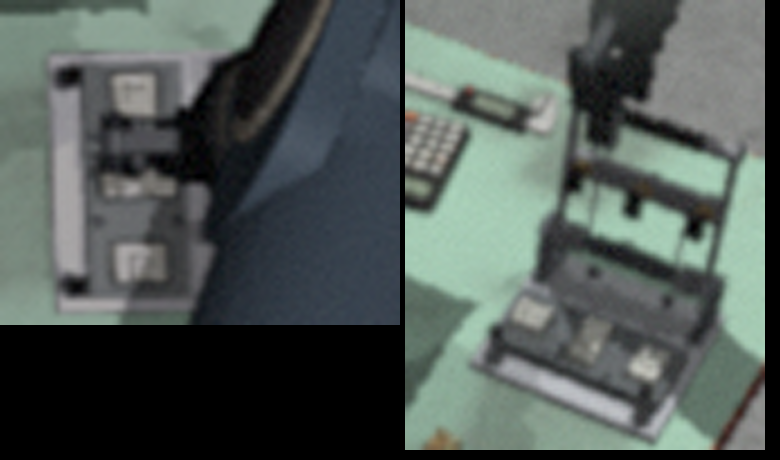

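```bash

python3 -m creep '-0.0009 0.02 0 0 0 0.002 0;-0.001 0.03 0 0 0 0 0;0 0.018 0 0 0 0 0;0 0.0078 0 0 0 0 0;0 0 0 0 0 0 0'
python3 -m creep '0 0 0 0 0 0 0;0 0 0 0 0 0 0;0 0 0.02 0 0 0 0;0 0 0.03 0 0 0 0;0 0 0.02 0 0 0 0'
python3 -m creep '0 0 0.0115 0 0 0 0;0 0 0 0 0 0 0;0 0 0 0 0 0 0;0 0 0 0 0 0 0;0 0 0 0 0 0 0'
python3 go.py .4926 -.4073 .1685 .034
```

```text
t: 28.28
eef_pos: [0.4915, -0.4094, 0.251]
orientation: [3.141, 0.0, 0.03]
wrist_force: [-0.6, -1.0, -0.6]
width: 0.0426
grip_force: 0.0
t: 28.7
eef_pos: [0.4925, -0.4051, 0.1802]
orientation: [-3.14, 0.0, 0.035]
wrist_force: [0.7, -0.5, -0.9]
width: 0.0426
grip_force: 0.0
t: 29.12
eef_pos: [0.4933, -0.4078, 0.1718]
orientation: [3.14, -0.003, 0.033]
wrist_force: [0.6, 0.8, 0.4]
width: 0.0427
grip_force: 0.0
t 29.12 pos [ 0.4933 -0.4078  0.1718] rpy [ 3.1395e+00 -2.7000e-03  3.3100e-02] w 0.0427 F [0.6 0.8 0.4] grip 0.0 tips 0.014
d [-0.0007 -0.0005  0.0033] rv [ 0.0021 -0.0027 -0.0009] rows>= 0.1
```

```bash

python3 -m creep '0 0 0.002 0 0 0 0;0 0 0 0 0 0 0;0 0 0 0 0 0 1;0 0 0 0 0 0 1;0 0 0 0 0 0 1'
python3 -m creep '0 0 0 0 0 0 1;0 0 0 0 0 0 1;0 0 0 0 0 0 1'
python3 go.py .4926 -.4073 .1685 .034
python3 - <<'E'
import numpy as np
c,s=np.cos(-1.537),np.sin(-1.537);pos=[]
# swing rows at yaw .034: tool x,y,z increments for arc
def P(q):
    x=.045-.12*np.cos(1.658-q);z=.054+.12*np.sin(1.658-q)
    return np.array([-x,z])   # tool y ~ +fixture x => sign below
ty=np.array([np.sin(.034),-np.cos(.034)]);print('tool y in fixture x:',ty@[c,s])
q=np.linspace(0,1.658,13);a=np.array([[.045-.12*np.cos(1.658-v),.054+.12*np.sin(1.658-v)] for v in q])
print(np.round(np.c_[np.diff(a[:,0]),-np.diff(a[:,1])],4).tolist())
E
```

```text
t: 29.53
eef_pos: [0.4924, -0.4075, 0.1683]
orientation: [3.141, -0.0, 0.033]
wrist_force: [-0.1, -0.1, 0.8]
width: 0.012
grip_force: 58.4
t: 29.78
eef_pos: [0.4924, -0.4075, 0.1683]
orientation: [3.141, -0.0, 0.033]
wrist_force: [-1.1, 0.5, 4.1]
width: 0.0121
grip_force: 58.4
t 29.78 pos [ 0.4924 -0.4075  0.1683] rpy [ 3.1412e+00 -3.0000e-04  3.2700e-02] w 0.0121 F [-1.1  0.5  4.1] grip 58.4 tips 0.014
d [ 0.0002 -0.0002 -0.0002] rv [ 0.0004 -0.0003 -0.0013] rows>= 0.0
tool y in fixture x: 0.9999999792586128
[[-0.0166, -0.0003], [-0.0164, 0.002], [-0.016, 0.0042], [-0.0153, 0.0064], [-0.0143, 0.0084], [-0.013, 0.0103], [-0.0114, 0.012], [-0.0096, 0.0135], [-0.0077, 0.0147], [-0.0056, 0.0156], [-0.0034, 0.0162], [-0.0011, 0.0165]]
```

```bash

python3 -m creep '0 -0.008 0 0 0 0 1;0 -0.0086 -0.0003 0 0 0 1;0 -0.0164 0.002 0 0 0 1;0 -0.016 0.0042 0 0 0 1;0 0 0 0 0 0 1'
python3 go.py .4902 -.356 .1682 .033
```

```text
t: 30.2
eef_pos: [0.4907, -0.3547, 0.1611]
orientation: [-3.14, 0.001, 0.037]
wrist_force: [0.5, -2.6, 0.5]
width: 0.0122
grip_force: 59.9
t 30.2 pos [ 0.4907 -0.3547  0.1611] rpy [-3.1396e+00  1.0000e-03  3.6600e-02] w 0.0122 F [ 0.5 -2.6  0.5] grip 59.9 tips 0.014
d [-0.0005  0.0013 -0.0071] rv [-0.002   0.001   0.0036] rows>= 0.2
```

```bash

python3 -m creep '0 0 0 0 0 0 1;0 0 0 0 0 0 1'
```

```text
t: 30.37
eef_pos: [0.4908, -0.3592, 0.1627]
orientation: [3.14, -0.001, 0.033]
wrist_force: [-0.8, -2.3, 2.7]
width: 0.0121
grip_force: 60.1
```

```bash

python3 -m creep '0 -0.0153 0.0064 0 0 0 1;0 -0.0143 0.0084 0 0 0 1;0 -0.013 0.0103 0 0 0 1;0 -0.0114 0.012 0 0 0 1;0 0 0 0 0 0 1'
python3 -m creep '0 -0.0096 0.0135 0 0 0 1;0 -0.0077 0.0147 0 0 0 1;0 -0.0056 0.0156 0 0 0 1;0 0 0 0 0 0 1;0 0 0 0 0 0 1'
python3 go.py .4882 -.2768 .049 .033
```

```text
t: 30.78
eef_pos: [0.489, -0.3035, 0.124]
orientation: [-3.141, 0.0, 0.034]
wrist_force: [0.2, -1.7, 4.4]
width: 0.0121
grip_force: 60.2
t: 31.2
eef_pos: [0.4884, -0.2816, 0.0818]
orientation: [-3.141, 0.001, 0.032]
wrist_force: [-0.8, 1.2, 6.0]
width: 0.0124
grip_force: 60.5
t 31.2 pos [ 0.4884 -0.2816  0.0818] rpy [-3.1405e+00  8.0000e-04  3.2300e-02] w 0.0124 F [-0.8  1.2  6. ] grip 60.5 tips 0.014
d [-0.     -0.0048  0.0328] rv [-0.0011  0.0008 -0.0007] rows>= 0.8
```

```bash

python3 -m creep '0 -0.0018 0.008 0 0 0 1;0 -0.0016 0.0082 0 0 0 1;0 -0.0008 0.008 0 0 0 1;0 0 0 0 0 0 1;0 0 0 0 0 0 1'
python3 -m creep '0 -0.0002 0.005 0 0 0 1;0 0 0 0 0 0 1;0 0 0 0 0 0 1;0 0 0 0 0 0 1'
python3 -m creep '0 0 0.0025 0 0 0 1;0 0 0 0 0 0 1;0 0 0 0 0 0 1;0 0 0 0 0 0 1'
python3 go.py .4882 -.2768 .049 .033
```

```text
t: 31.62
eef_pos: [0.4883, -0.2774, 0.058]
orientation: [-3.141, 0.001, 0.032]
wrist_force: [-1.6, 1.6, 7.0]
width: 0.0118
grip_force: 60.7
t: 31.95
eef_pos: [0.4882, -0.2771, 0.0534]
orientation: [-3.141, 0.0, 0.032]
wrist_force: [-1.6, 1.6, 7.1]
width: 0.0118
grip_force: 60.7
t: 32.28
eef_pos: [0.4883, -0.277, 0.0511]
orientation: [-3.141, 0.0, 0.032]
wrist_force: [-2.5, 2.8, 8.8]
width: 0.0122
grip_force: 60.8
t 32.28 pos [ 0.4883 -0.277   0.0511] rpy [-3.1407e+00  3.0000e-04  3.2000e-02] w 0.0122 F [-2.5  2.8  8.8] grip 60.8 tips 0.014
d [-0.     -0.0002  0.0021] rv [-0.0009  0.0003 -0.001 ] rows>= 0.1
```

```bash

for i in 1 2; do :; done
python3 -m creep '0 0 0.0015 0 0 0 1;0 0 0 0 0 0 1;0 0 0 0 0 0 1' | grep -E 'pos|wrist'
python3 -m creep '0 0 0.001 0 0 0 1;0 0 0 0 0 0 1;0 0 0 0 0 0 1'| grep -E 'pos|wrist'
python3 -m creep '0 0 0.001 0 0 0 1;0 0 0 0 0 0 1;0 0 0 0 0 0 1'| grep -E 'pos|wrist'
```

```text
eef_pos: [0.4883, -0.277, 0.0497]
wrist_force: [-1.7, 2.4, 10.1]
eef_pos: [0.4883, -0.277, 0.0488]
wrist_force: [-1.9, 2.5, 9.2]
eef_pos: [0.4883, -0.277, 0.0484]
wrist_force: [-3.8, 2.0, 14.3]
```

```bash

python3 -m creep '0 0 0.001 0 0 0 1;0 0 0 0 0 0 1;0 0 0 0 0 0 1'| grep -E 'pos|wrist|grip'
python3 -m creep '0 0 0.001 0 0 0 1;0 0 0 0 0 0 1;0 0 0 0 0 0 1;0 0 0 0 0 0 1'| grep -E 'pos|wrist|grip'
python3 - <<'E'
from ov import *
t=env.snapshot('top')[...,::-1];s=env.snapshot('scene')[...,::-1]
a=overlay(t,'top',[],290,190,370,255,5)
b=overlay(s,'scene',[],270,105,350,205,4.5)
o=np.zeros((460,780,3),np.uint8);o[:325,:400]=a;o[:450,405:765]=b;cv2.imwrite('pics/c6.png',o)
E
```

```text
eef_pos: [0.4883, -0.277, 0.0481]
wrist_force: [-5.4, 4.6, 18.5]
grip_force: 62.0
eef_pos: [0.4883, -0.277, 0.0477]
wrist_force: [-7.3, 5.3, 24.8]
grip_force: 62.6
```

View pics/c6.png

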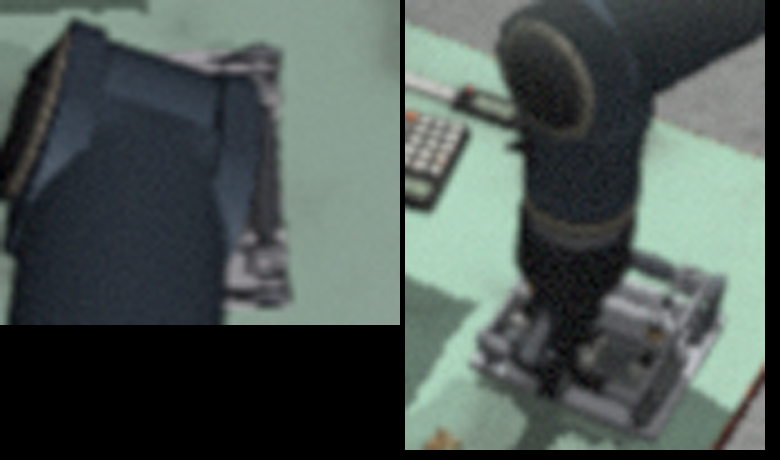

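```bash
python3 -c "
from workcell import env
print(env.hand_in())"
```

```text
the job is handed in; nothing more can be done
None
```

I set all three housings down in their matching pockets, swung the cage arm down until it stopped (about 25 N on the bar), and handed the job in still gripping the bar; I didn't touch the cutters, tweezers or die block.

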